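# Shut the kit case and draw out its pull handle

### The job

Get the wheeled science kit case ready to go: lower its lid gently until it is fully closed, then squeeze in the red release button on the pull handle's grip and draw the telescopic handle out, past its first stop, to its second stop (fully out). Finish while still gripping the handle at full extension - do not let go of it or push it back - and leave the magnet, the dish with the marble and the wooden pointer on the bench undisturbed.

Things in the scene. Friction and masses are not known exactly. Their poses are not given: they have to be found in the camera images.
- case: beige plastic wheeled kit case lying flat on the bench, it does not move; 280 mm (its x) by 420 mm (its y), 80 mm high with the lid shut (the lower shell's rim is 55 mm above the bench). Origin: centre of the footprint, on the bench. Its -y end carries the pull handle, its +y end two small wheels; the lid's hinge runs along its +x long side (x = +140 mm, 55 mm above the bench), the lid's free edge is on the -x side, which faces the robot
- lid_hinge (a joint): angle of the lid, rad: 0 = fully closed, grows as it opens; it starts part open. The hinge is stiff: the lid stays at whatever angle it is left and takes 1 to 4 N at its free edge to push down. The lid is a shell 280 mm deep, 420 mm long and 25 mm tall, its flat outer top 25 mm above the hinge line when shut
- lid_lip (a point): middle of the lid's free edge, on its outer top face (moves with the lid; 280 mm from the hinge line and 25 mm above the lid's lower rim; 80 mm above the bench when shut). Its axes: y along the edge, x from the free edge to the hinge, z out of the lid's top face
- handle: telescopic pull handle: a black cross grip on two aluminium tubes that slide out of the case's -y end. Origin: centre of the grip's bar, 45 mm above the bench and, stowed, 56 mm outside the case's end wall. Axes as the case's: the bar runs along x, 104 mm between two 26 mm wide end blocks (outer width 150 mm); the bar is 22 mm thick (y) and 30 mm tall (z). There are 45 mm of free room between the bar and the case wall when stowed. It pulls out towards -y, level
- handle_slide (a joint): how far the handle is drawn out, m: 0 = stowed and locked; a spring pin locks it at 0, at the first stop 0.110 and at the second stop 0.220 (also the end of travel), with about 1.5 mm of play. It slides with about 3 to 5 N while the button is in; with the button let out the pin drops into the next stop it meets
- release (a joint): red release button in the outer (-y) face of the grip bar, m: 0 = out, 0.007 = fully in; it frees the handle from about 0.005 on and must be kept in while the handle passes the first stop. Springs back when let go; 2.4 N starts it and 6.6 N holds it fully in. It is pressed towards the case (+y), so fingers closing on the bar from both sides (one pad on the button, one on the case side of the bar) squeeze it in; a grip of 15 to 30 N does well
- button_face (a point): centre of the red button's outer face when it is out, fixed to the grip bar: 18 mm to -y of the bar's centre, 7 mm proud of the bar's outer face. The button is 36 mm wide (along the bar) and 18 mm tall; pressed in fully it is level with the bar's face. The point's axes are as the handle's
- magnet_center (a point): bystander: blue painted horseshoe magnet lying flat, about 75 x 62 mm, 12 mm tall, bare steel poles; loose. Centre of its bend, half-way up
- dish_center (a point): bystander: white dish, 84 mm across and 22 mm high, loose, with a marble in it. On its axis, half-way up
- marble_center (a point): bystander: cobalt blue glass marble, 25 mm across, lying in the dish. Its centre
- pointer_center (a point): bystander: wooden dowel pointer with an aluminium cap, 282 mm long, 13 mm thick, lying on the bench; loose. Middle of its length

How it is judged:
By the outcome, as a careful person would: the job done as asked, in the order asked, and still so for the second after the job is handed in, while the arm keeps its last pose, push and grip.
It also fails if it takes over 46 s, if anything falls off the work surface, if the arm or the gripper's body presses on something with over 40 N, if the wrist force passes 120 N, or if a joint passes its speed limit or range.

### The arm

A 6-joint arm with a two-finger parallel gripper is mounted at the origin on the work surface. World frame = base frame: x ahead of the robot, y to its left, z up, the work surface at z = 0. Lengths are in mm, angles in degrees, forces in N, time in s.
With the tool pointing down it reaches from about 275 to 750 mm from the base axis. Payload 10.2 kg.
Tool frame: the origin (TCP) lies between the finger pads; the fingertips stand env.tips_ahead ahead of it and the grasp point (between the pads) lies 3 mm ahead of it (env.tips_ahead is the distance from the TCP to the fingertips, in mm); z points along the fingers, y is the line along which they close (so a half turn about z gives the same grasp; the last joint's range is limited). The gripper opens to 88 mm and grips with 3 to 60 N. Pads are 18 mm wide; open, the fingers measure 123 mm over their backs; the gripper's body (75 mm by 187 mm) begins 45 mm behind the grasp point.
Start: joints at [-76.685, 17.928, 85.812, -0, 76.261, -12.8], TCP at [231.084, -471.415, 260.72] pointing down, gripper open.
Joint ranges: [-168.41, 168.41], [-55.51, 124.54], [10.69, 146.95], [-70.63, 250.63], [1, 178], [-165.06, 165.06]. Speed limits (degrees/s): [136.94, 136.94, 172.46, 180, 180, 180].

### API

Orientations are given as [roll, pitch, yaw] about the fixed x, y, z axes, in that order (R = Rz(yaw) Ry(pitch) Rx(roll)).
In Python, from rig import observe, optics, ticket, look_for, mark_of, env gives the robot as it stands.
- The arm moves only by the shell command python3 -m handwheel 'ROWS' [FORCE]. ROWS is JSON, a list of rows, each a list of 7 numbers: the shift along the tool's x, y, z in m, then the turn, a rotation vector about the tool's x, y, z in degrees, then the closure in counts, from 0 (fully open) to 255 (shut). A call has 1 to 8 rows; each row is the pose to reach, as a shift and turn from the pose commanded when the call began, along the tool's axes at that moment; what a row does not reach only later rows make up. A row lasts 1/8 s, in which the tool goes at most 62.5 mm and 10.7 degrees, less where a joint would pass 70% of its speed; a pose out of reach is approached as far as the arm can. A call with a gripper value outside its range is refused whole. The fingers move at their own pace and stop on an object; FORCE is the grip in N (left out, the last holds). Time passes only in rows, so rows that repeat a pose let the fingers close. It gives the time, the measured TCP pose, the force, the opening and the grip force at its end, in the units of the state.
- observe(): the state, without advancing time (a new reading comes with each control period).
- optics.snapshot(name): name is "scene" or "top" or "wrist"; returns the picture (480x640x3 uint8, red, green, blue); there is no depth.
- optics.camera_model(name): a dict with "camera_matrix" (3x3 intrinsics, pixels), "R" (3x3) and "t" (3): a world point X has camera coordinates R X + t. Camera axes: x right, y down, z forward; pixel columns grow to the right and rows downward; lengths in mm; the calibration is good to about 2 mm. A picture is of the moment at which its call begins: read the wrist's pose just before it. camera_model takes no time and is no camera call; for the wrist camera it gives the pose at the moment of the call.
- ticket.hand_in(): hands the job in; it is judged then, once.
Trained networks look in the newest picture that a camera, given by its name, has taken for a name from the list of things; names that differ only in an ending like _2 or _b are one class to them, and where a whole thing is asked for, a point or a joint stands for the part that bears it (a point fixed in the world has none). Each returns a list of dicts, best first, with "confidence" (0 to 1); they miss things now and then, are a little off and sometimes report something else, mostly with a low value. They report only what shows in the picture. A call takes as long as a camera call.
- look_for(camera, name): "rect" ([left, top, right, bottom] in pixels, round what is visible of it).
- mark_of(camera, name): "location" ([column, row] in pixels: a listed point, or the origin of a listed thing).
The state is a dict: "time_s": time; "joints": joint angles; "joint_vel": joint speeds; "effort": joint torques, N m; "position": TCP position; "tool_rot": TCP orientation; "force": force on the tool from outside, world axes, zero at the start; "wrist_torque": the same for the moment, N m; "gripper_width": opening from 0.0 (shut) to 1.0 (fully open); "finger_force": force on a finger pad.
Only numpy, scipy, OpenCV 4.12 (cv2) and the standard library are available. Lean on these libraries where they do the work, as an engineer would, in place of code of your own. Each camera call takes 0.05 s, during which the arm holds its last target. There are 200 camera calls.

## Working session

There is one attempt and no reset: what is moved stays moved. The work goes in short steps, Python scripts to look and compute and a shell command to move; the robot and the scene stay as the last step left them, time stands still between calls to the robot, and variables do not carry over. Pictures are saved under pics/ and viewed, at most 10 in all, crops included, and the job is handed in when it is done.

```bash
ls; mkdir -p pics; python3 - <<'E'
from rig import observe, optics, look_for, mark_of, env
import cv2, numpy as np
print(env.tips_ahead, observe())
ims=[]
for c in ["scene","top"]:
    im=optics.snapshot(c); cv2.imwrite(f"pics/{c}0.png",im[:,:,::-1])
    m=optics.camera_model(c); print(c,np.round(m["camera_matrix"],1).tolist(),np.round(m["R"],4).tolist(),np.round(m["t"],1).tolist())
    for n in ["case","lid_lip","handle","button_face","magnet_center","dish_center","pointer_center"]:
        r=mark_of(c,n); print(n,[(np.round(d["location"],1).tolist(),round(d["confidence"],2)) for d in r[:2]])
E
```

```text
pics
22.0 {'time_s': 0.0, 'joints': array([-7.66852930e+01,  1.79599869e+01,  8.58555808e+01, -2.30710817e-04,
        7.62607828e+01, -1.27999056e+01]), 'joint_vel': array([-0.09202894, -0.01781678,  0.0251061 , -0.03797927, -0.08791299,
        0.00453262]), 'effort': array([-1.58178477e-04, -4.02211332e+01, -2.52271128e+01,  6.94991858e-02,
        3.51540337e-02, -9.66065500e-05]), 'position': array([ 231.0223153 , -471.18320186,  260.14588126]), 'tool_rot': array([-1.79925497e+02, -1.66967195e-02,  2.61146567e+01]), 'force': array([ 0.01655989,  0.60404178, -0.2017212 ]), 'wrist_torque': array([-0.02058666, -0.02769252, -0.03909862]), 'finger_force': 0.0, 'gripper_width': 1.0036736778206914}
scene [[468.9, 0.0, 319.9], [0.0, 468.9, 246.3], [0.0, 0.0, 1.0]] [[0.9951, 0.099, 0.0011], [0.0695, -0.6903, -0.7202], [-0.0705, 0.7167, -0.6938]] [-578.3, 119.6, 932.8]
case [([320.6, 233.5], 0.56), ([306.0, 120.7], 0.32)]
lid_lip [([239.2, 211.3], 0.73), ([306.7, 120.9], 0.6)]
handle [([302.8, 309.1], 0.88)]
button_face [([305.0, 316.0], 0.75)]
magnet_center [([383.8, 394.8], 0.58)]
dish_center [([205.2, 371.1], 0.75)]
pointer_center [([240.8, 208.1], 0.84)]
top [[499.2, 0.0, 323.7], [0.0, 499.2, 238.0], [0.0, 0.0, 1.0]] [[0.0203, -0.9998, -0.0065], [-0.9982, -0.0199, -0.0559], [0.0558, 0.0076, -0.9984]] [104.8, 580.6, 1126.0]
case []
lid_lip []
handle [([372.3, 254.3], 0.62)]
button_face [([380.9, 250.6], 0.71)]
magnet_center [([428.3, 187.7], 0.67)]
dish_center [([423.9, 323.2], 0.87), ([427.3, 322.3], 0.55)]
pointer_center [([225.7, 340.8], 0.76)]
```

View pics/scene0.png

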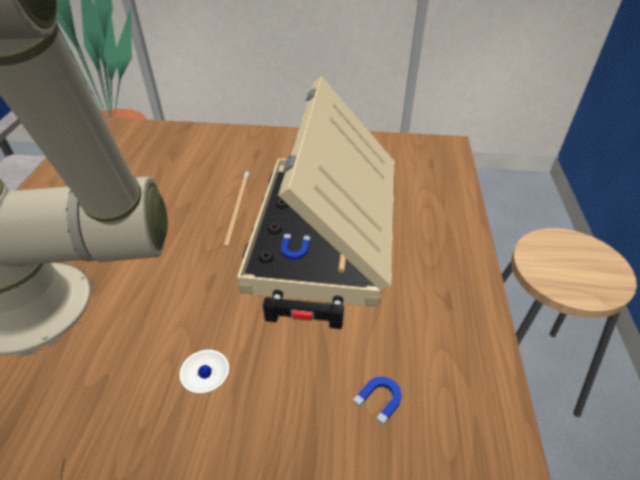

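View pics/top0.png

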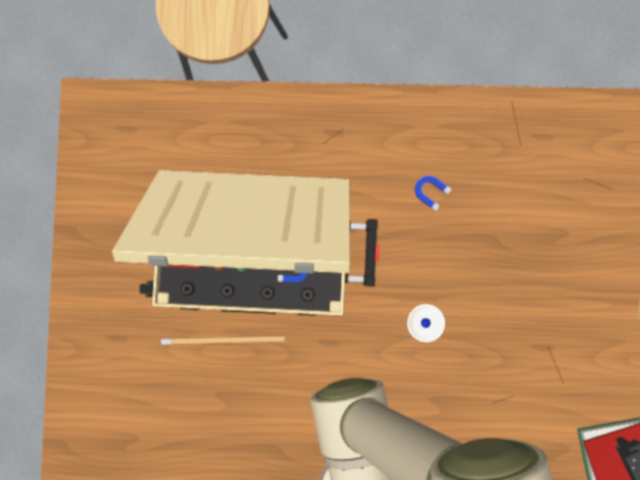

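```bash
cat > h.py <<'E'
import numpy as np
from rig import optics
def proj(c,X,M={}):
    if c not in M: M[c]=optics.camera_model(c)
    m=M[c]; p=m["camera_matrix"]@(np.array(m["R"])@np.array(X,float)+np.array(m["t"])); return p[:2]/p[2]
def onplane(c,uv,z):
    m=optics.camera_model(c);R=np.array(m["R"]);d=R.T@np.linalg.inv(m["camera_matrix"])@[*uv,1];o=-R.T@np.array(m["t"])
    return o+d*(z-o[2])/d[2]
def local(s,X):   # case -> world; s=[x,y,yaw(deg),lid(deg)]
    a=np.radians(s[2]); c,n=np.cos(a),np.sin(a)
    return [s[0]+c*X[0]-n*X[1], s[1]+n*X[0]+c*X[1], X[2]]
def lid(s,u,y,w):
    a=np.radians(s[3]); return local(s,[140-u*np.cos(a)+w*np.sin(a),y,55+u*np.sin(a)+w*np.cos(a)])
E
cat > fit.py <<'E'
from h import *
from scipy.optimize import least_squares
H=lambda s,x,y,z:local(s,[x,-266+y,45+z])
obs=[("scene",(302.8,309.1),lambda s:H(s,0,0,0)),("scene",(305,316),lambda s:H(s,0,-18,0)),
("top",(372.3,254.3),lambda s:H(s,0,0,0)),("top",(380.9,250.6),lambda s:H(s,0,-18,0)),
("top",(153,305),lambda s:local(s,[-140,210,55])),("top",(343,314),lambda s:local(s,[-140,-210,55])),
("scene",(306.7,120.9),lambda s:lid(s,280,0,25)),
("top",(350,262),lambda s:lid(s,280,-210,25)),("top",(115,250),lambda s:lid(s,280,210,25)),("top",(160,170),lambda s:lid(s,0,210,25)),("top",(349,180),lambda s:lid(s,0,-210,25)),
("scene",(321,80),lambda s:lid(s,280,210,25)),("scene",(389,287),lambda s:lid(s,0,-210,25)),("scene",(394,160),lambda s:lid(s,0,210,25))]
f=lambda s:np.concatenate([proj(c,g(s))-uv for c,uv,g in obs])
r=least_squares(f,[500,0,0,50],loss="soft_l1",f_scale=2); s=r.x
print(s.round(2)); print(r.fun.reshape(-1,2).round(1).tolist() if 0 else f(s).reshape(-1,2).round(1).tolist())
print("lip",np.round(lid(s,280,0,25)),"handle",np.round(H(s,0,0,0),1),"button",np.round(H(s,0,-18,0),1))
for n,uv,z in [("dish",(425,323),11),("magnet",(428,188),6),("pointer",(225.7,340.8),6),("pointer end",(284,339),6),("pointer cap",(162,342),6)]: print(n,onplane("top",uv,z).round())
E
python3 fit.py
```

```text
[555.31 275.39  -1.61  48.43]
[[-0.3, 1.2], [-4.0, 2.0], [-0.9, -2.3], [-1.5, 1.8], [-0.2, -0.0], [0.5, 0.4], [0.1, 1.8], [0.7, 0.1], [-2.6, 0.5], [-0.7, -0.8], [1.0, -1.9], [-0.4, -4.2], [1.7, -0.5], [-0.1, 1.1]]
lip [528. 276. 281.] handle [547.8   9.5  45. ] button [547.3  -8.5  45. ]
dish [ 390. -118.   11.]
magnet [ 700. -123.    6.]
pointer [339. 336.   6.]
pointer end [346. 203.   6.]
pointer cap [333. 482.   6.]
```

```bash
python3 -m handwheel '[[0.03,-0.025,-0.01,0,0,3,255],[0.08,-0.065,-0.03,0,0,8,255],[0.125,-0.1,-0.05,0,0,13,255],[0.17,-0.14,-0.07,0,0,18,255],[0.215,-0.177,-0.09,0,0,23,255],[0.26,-0.213,-0.09,0,0,27.7,255],[0.3,-0.248,-0.09,0,0,27.7,255],[0.3,-0.248,-0.09,0,0,27.7,255]]' 20
```

```text
time_s: 1.8
position: [391.9, -114.1, 351.0]
tool_rot: [180.0, -0.0, -1.3]
force: [-0.2, -0.5, -0.2]
gripper_width: 0.118
finger_force: 0.0
```

```bash
python3 -m handwheel '[[0.02,-0.045,0,0,0,0,255],[0.04,-0.095,0,0,0,0,255],[0.063,-0.15,0,0,0,0,255],[0.085,-0.205,0,0,0,0,255],[0.11,-0.26,0,0,0,0,255],[0.13,-0.315,0,0,0,0,255],[0.15,-0.36,0,0,0,0,255],[0.15,-0.36,0.02,0,0,0,255]]'; python3 - <<'E'
from h import *
s=[555.31,275.39,-1.61,48.43]
for a in [48.4,42,36,30,24,18,12,6,0]:
    s[3]=a; p=lid(s,262,-40,25); print(a,np.round(p[0]+9),np.round(p[1]),np.round(p[2]+22))
E
```

```text
time_s: 2.8
position: [552.6, 240.4, 330.2]
tool_rot: [-180.0, -0.1, -1.5]
force: [-0.0, -0.4, 0.4]
gripper_width: 0.002
finger_force: 0.0
48.4 548.0 236.0 290.0
42 525.0 236.0 271.0
36 506.0 237.0 251.0
30 489.0 237.0 230.0
24 474.0 238.0 206.0
18 462.0 238.0 182.0
12 452.0 239.0 156.0
6 445.0 239.0 129.0
0 441.0 239.0 102.0
```

```bash
python3 -m handwheel '[[-0.002,0,0.015,0,0,0,255],[-0.004,0,0.03,0,0,0,255],[-0.004,0,0.04,0,0,0,255],[-0.013,0,0.047,0,0,0,255],[-0.021,0,0.053,0,0,0,255],[-0.028,0,0.059,0,0,0,255],[-0.034,0,0.065,0,0,0,255],[-0.041,0,0.072,0,0,0,255]]'; python3 - <<'E'
from rig import *
import cv2
im=optics.snapshot("scene"); cv2.imwrite("pics/s1.png",im[:,:,::-1])
E
```

```text
time_s: 3.8
position: [509.9, 240.1, 258.4]
tool_rot: [180.0, -0.0, -1.6]
force: [-0.1, -1.0, 0.7]
gripper_width: 0.007
finger_force: 0.7
```

View pics/s1.png

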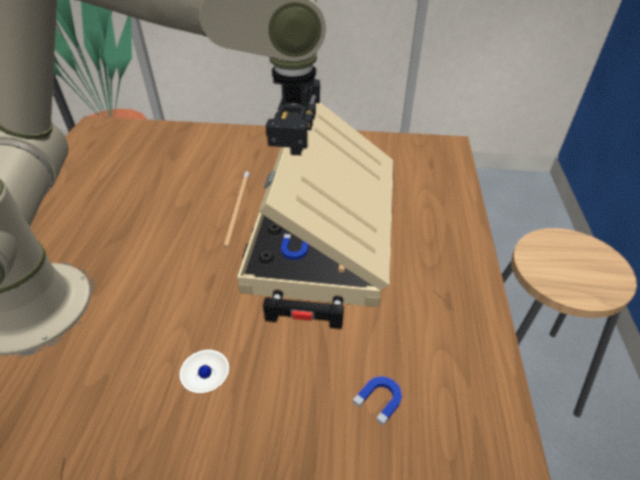

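The lid has followed the fingertip down: its near corner moved from about (285,195) to (267,215). The fingertip is at the lip, at about (297,148). I'll carry on along the arc.

```bash
python3 -m handwheel '[[-0.006,0,0.01,0,0,0,255],[-0.013,0,0.021,0,0,0,255],[-0.02,0,0.032,0,0,0,255],[-0.027,0,0.044,0,0,0,255],[-0.034,0,0.056,0,0,0,255],[-0.04,0,0.068,0,0,0,255],[-0.046,0,0.08,0,0,0,255],[-0.05,0,0.093,0,0,0,255]]'
```

```text
time_s: 4.85
position: [459.9, 241.5, 164.9]
tool_rot: [-180.0, 0.0, -1.6]
force: [-0.3, -0.5, 1.5]
gripper_width: 0.004
finger_force: 0.6
```

```bash
python3 -m handwheel '[[-0.003,0,0.01,0,0,0,255],[-0.006,0,0.02,0,0,0,255],[-0.008,0,0.03,0,0,0,255],[-0.01,0,0.038,0,0,0,255],[-0.011,0,0.046,0,0,0,255],[-0.012,0,0.052,0,0,0,255],[-0.012,0,0.057,0,0,0,255],[-0.012,0,0.06,0,0,0,255]]'
```

```text
time_s: 5.85
position: [448.2, 241.9, 105.4]
tool_rot: [180.0, 0.0, -1.6]
force: [-0.4, 0.8, 0.1]
gripper_width: 0.005
finger_force: 0.4
```

```bash
python3 -m handwheel '[[0,0,0.001,0,0,0,255],[0,0,0.002,0,0,0,255],[0,0,0.003,0,0,0,255],[0,0,0.004,0,0,0,255],[0,0,0.005,0,0,0,255],[0,0,0.005,0,0,0,255]]'; python3 - <<'E'
from rig import *
import cv2
im=optics.snapshot("scene")[120:360,200:460]; cv2.imwrite("pics/s2.png",cv2.resize(im[:,:,::-1],None,fx=2.4,fy=2.4))
E
```

```text
time_s: 6.6
position: [448.3, 241.9, 102.3]
tool_rot: [180.0, -0.0, -1.6]
force: [-7.3, -2.1, 18.0]
gripper_width: 0.004
finger_force: 9.1
```

View pics/s2.png

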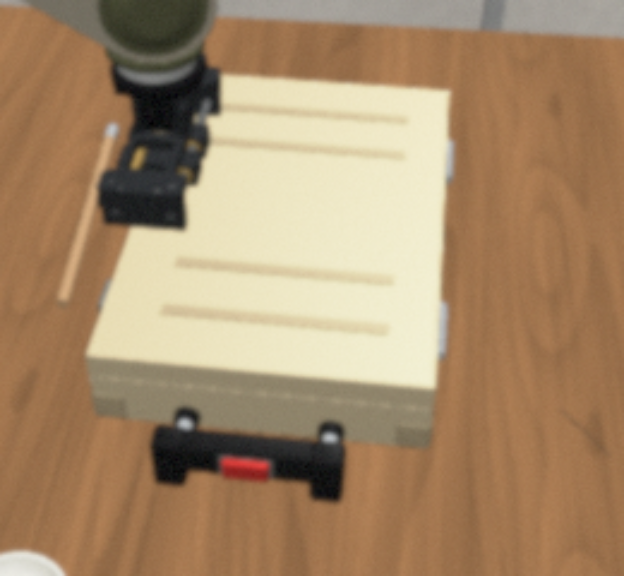

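The lid is shut: its rim line lies flush all round, the tip height is 80 mm, and it resists with 18 N. Next I lift off, go above the handle and check it from near.

```bash
python3 -m handwheel '[[0,0,-0.02,0,0,0,255],[0.01,0.02,-0.05,0,0,0,200],[0.03,0.065,-0.08,0,0,0,81],[0.05,0.115,-0.1,0,0,0,81],[0.075,0.165,-0.1,0,0,0,81],[0.095,0.21,-0.1,0,0,0,81],[0.106,0.233,-0.1,0,0,0,81],[0.106,0.233,-0.1,0,0,0,81]]'; python3 - <<'E'
from rig import *
from h import *
import cv2
print(observe()["position"],observe()["tool_rot"],observe()["gripper_width"])
for c in ["wrist","scene","top"]:
    m=optics.camera_model(c)
    im=optics.snapshot(c); cv2.imwrite(f"pics/{c}3.png",im[:,:,::-1])
    for n,z in [("handle",45),("button_face",45)]:
        for d in mark_of(c,n)[:2]: print(c,n,np.round(d["location"]),round(d["confidence"],2),onplane(c,d["location"],z).round(1))
E
```

```text
time_s: 7.65
position: [548.1, 4.7, 200.4]
tool_rot: [180.0, 0.0, -1.7]
force: [-1.6, 0.2, -0.4]
gripper_width: 0.686
finger_force: 0.0
[548.07201289   4.74111361 200.44662179] [ 1.79998145e+02  3.30064106e-03 -1.72124484e+00] 0.6862818572383529
wrist handle [314. 229.] 0.62 [545.8  13.5  45. ]
wrist button_face [335. 229.] 0.71 [545.8  -3.6  45. ]
scene handle [302. 306.] 0.64 [545.8  19.   45. ]
scene button_face [301. 315.] 0.78 [546.4  -1.9  45. ]
top handle [428. 186.] 0.45 [ 697.2 -116.3   45. ]
```

View pics/wrist3.png

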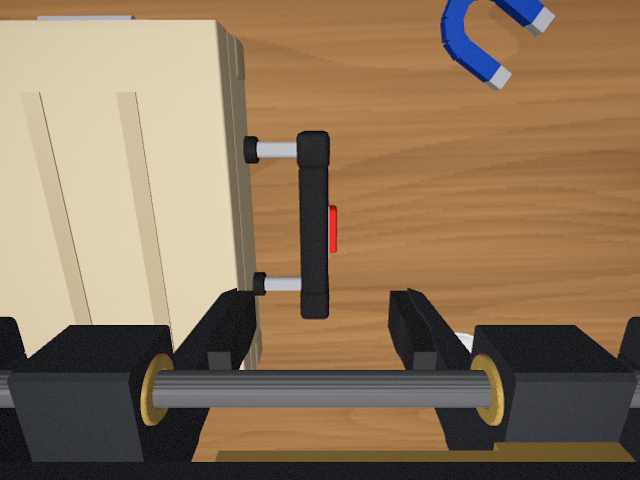

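```bash
python3 - <<'E'
from h import *
for p,z in [((300,229),60),((328,229),60),((337,229),54),((327,132),60),((327,318),60),((314,225),60)]: print(p,onplane("wrist",p,z).round(1))
E
```

```text
(300, 229) [551.   23.3  60. ]
(328, 229) [550.4   2.   60. ]
(337, 229) [548.4  -5.   54. ]
(327, 132) [621.2   1.1  60. ]
(327, 318) [473.9   4.6  60. ]
(314, 225) [553.8  12.5  60. ]
```

```bash
python3 -m handwheel '[[0,-0.0045,0.02,0,0,0,81],[0,-0.0045,0.05,0,0,0,81],[0,-0.0045,0.08,0,0,0,81],[0,-0.0045,0.11,0,0,0,81],[0,-0.0045,0.13,0,0,0,81],[0,-0.0045,0.142,0,0,0,81],[0,-0.0045,0.15,0,0,0,81],[0,-0.0045,0.15,0,0,0,81]]'; python3 -m handwheel '[[0,0,0,0,0,0,140],[0,0,0,0,0,0,200],[0,0,0,0,0,0,230],[0,0,0,0,0,0,230],[0,0,0,0,0,0,230],[0,0,0,0,0,0,230]]' 25
```

```text
time_s: 9.1
position: [547.9, 10.6, 50.7]
tool_rot: [-180.0, 0.0, -1.6]
force: [1.2, 0.3, 0.3]
gripper_width: 0.68
finger_force: 0.0
time_s: 9.85
position: [548.0, 10.4, 51.0]
tool_rot: [180.0, -0.0, -1.6]
force: [-2.4, -2.4, 4.8]
gripper_width: 0.247
finger_force: 25.0
```

The opening reads 21.7 mm, which means the button is fully in. Now I draw it out.

```bash
python3 -m handwheel '[[0,0.003,0,0,0,0,230],[0,0.008,0,0,0,0,230],[0,0.016,0,0,0,0,230],[0,0.026,0,0,0,0,230],[0,0.036,0,0,0,0,230],[0,0.046,0,0,0,0,230],[0,0.056,0,0,0,0,230],[0,0.064,0,0,0,0,230]]'
```

```text
time_s: 10.85
position: [546.3, -53.1, 51.0]
tool_rot: [-179.9, -0.0, -1.6]
force: [-0.5, 3.5, 5.6]
gripper_width: 0.248
finger_force: 25.0
```

```bash
python3 -m handwheel '[[0,0.008,0,0,0,0,230],[0,0.018,0,0,0,0,230],[0,0.028,0,0,0,0,230],[0,0.04,0,0,0,0,230],[0,0.052,0,0,0,0,230],[0,0.064,0,0,0,0,230],[0,0.076,0,0,0,0,230],[0,0.086,0,0,0,0,230]]'; python3 -m handwheel '[[0,0.01,0,0,0,0,230],[0,0.02,0,0,0,0,230],[0,0.03,0,0,0,0,230],[0,0.04,0,0,0,0,230],[0,0.05,0,0,0,0,230],[0,0.058,0,0,0,0,230],[0,0.064,0,0,0,0,230],[0,0.067,0,0,0,0,230]]'
```

```text
time_s: 11.85
position: [544.0, -139.1, 51.0]
tool_rot: [-179.9, -0.0, -1.6]
force: [0.9, 3.7, 7.1]
gripper_width: 0.248
finger_force: 25.0
time_s: 12.85
position: [542.2, -206.0, 51.0]
tool_rot: [-179.9, -0.0, -1.6]
force: [-0.3, 4.6, 6.9]
gripper_width: 0.248
finger_force: 25.0
```

```bash
python3 -m handwheel '[[0,0.001,0,0,0,0,230],[0,0.002,0,0,0,0,230],[0,0.003,0,0,0,0,230],[0,0.004,0,0,0,0,230],[0,0.005,0,0,0,0,230],[0,0.005,0,0,0,0,230]]'
```

```text
time_s: 13.6
position: [542.1, -209.5, 51.0]
tool_rot: [-179.8, -0.0, -1.6]
force: [-0.4, 9.6, 7.5]
gripper_width: 0.247
finger_force: 25.0
```

```bash
python3 -m handwheel '[[0,0.001,0,0,0,0,230],[0,0.001,0,0,0,0,230],[0,0.001,0,0,0,0,230]]'; python3 - <<'E'
from rig import *
import cv2
im=optics.snapshot("scene"); cv2.imwrite("pics/s4.png",im[:,:,::-1])
E
```

```text
time_s: 13.98
position: [542.1, -209.6, 51.0]
tool_rot: [-179.7, 0.0, -1.6]
force: [1.9, 14.9, 9.1]
gripper_width: 0.25
finger_force: 25.0
```

View pics/s4.png

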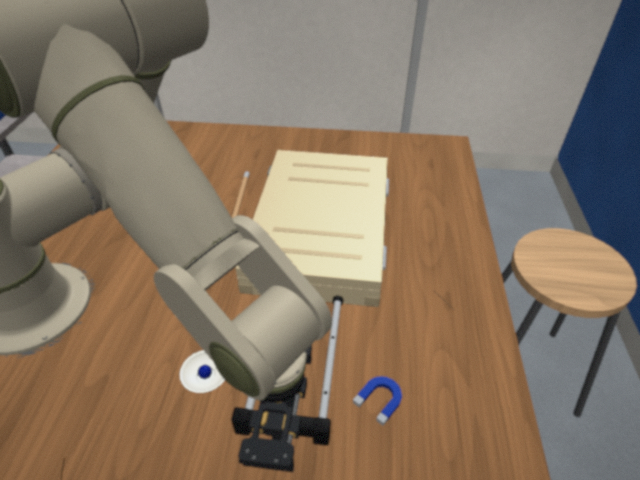

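The lid is closed and the tubes are fully drawn out, with the grip at about (285,425) in the fingers. The force climbs with no further motion, so the handle is at its end stop. The dish at (205,371), the magnet at (382,398) and the pointer are where they were.

```bash
python3 -c "
from rig import ticket; print(ticket.hand_in())"
```

```text
the job is handed in; nothing more can be done
None
```

I closed the lid fully and drew the handle out about 220 mm to its second stop with the button held in; it is still gripped there, the magnet, dish with marble and pointer look undisturbed, and the job was handed in at about 14 s.

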